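# Square up a counting chamber and load it into the cell counter

## Robot

A 6-joint arm with a two-finger parallel gripper is mounted at the origin on the work surface. World frame = base frame: x ahead of the robot, y to its left, z up, the work surface at z = 0. Lengths are in m, angles in degrees, forces in N, time in s.
With the tool pointing down it reaches from about 0.35 to 0.875 m from the base axis. Payload 4.2 kg.
Tool frame: the origin (TCP) lies midway between the tips of the shut fingers; the grasp point (between the pads) lies 19 mm behind it; z points along the fingers, y is the line along which they close (so a half turn about z gives the same grasp; the last joint's range is limited). The gripper opens to 87 mm and grips with 3 to 60 N. Pads are 19 mm wide; open, the fingers measure 117 mm over their backs; the gripper's body (75 mm by 190 mm) begins 51 mm behind the grasp point.
Start: joints at [-61.158, 22.042, 0.453, 0, -68.411, -14.817], TCP at [0.151, -0.606, 0.223] pointing down, gripper open.
Joint ranges: [-179.83, 179.83], [-69.29, 118.12], [-61.27, 80.66], [-181.25, 117.63], [-171.15, -9.14], [-177.46, 177.46]. Speed limits (degrees/s): [159.86, 159.86, 180, 180, 180, 180].

## Interface

Orientations are given as a 3x3 rotation matrix whose columns are the frame's x, y, z axes.
In Python, from station import sense, capture, finish_job, silhouettes, landmark_of gives the robot as it stands.
- The arm moves only by the tool step_arm, never from a script. Its arguments are lists of equal length, an entry for each row: "linear": the shift along the tool's x, y, z in mm, a list of three; "delta_rot": the turn, a rotation vector about the tool's x, y, z in rad, a list of three; "grip": the finger opening in mm, from 0 to 87. A call has 1 to 10 rows; each row shifts and turns the commanded pose from where the row before left it, along the tool's axes as they then stand; what a row does not reach is not made up. A row lasts 1/8 s, in which the tool goes at most 62.5 mm and 10.7 degrees, less where a joint would pass 70% of its speed; a pose out of reach is approached as far as the arm can. A call with a gripper value outside its range is refused whole. The fingers move at their own pace and stop on an object; the grip force is fixed at half the most. Time passes only in rows, so rows that do not move let the fingers close. It gives the time, the measured TCP pose, the force, the opening and the grip force at its end, in the units of the state.
- sense(): the state, without advancing time (a new reading comes with each control period).
- capture(name): name is "scene" or "side" or "wrist"; returns a dict with "img" (384x512x3 uint8, red, green, blue), "fx", "fy", "cx", "cy" (pixels), "world_to_cam" (4x4, takes a point from world to camera coordinates); the wrist camera has in their place "mount" (4x4, takes a point from camera to tool coordinates, whose origin is the TCP and whose axes are the flange's). Camera axes: x right, y up, looking along -z (the intrinsics and any distortion apply to the point x, -y, -z); pixel columns grow to the right and rows downward; lengths in m; the calibration is good to about 2 mm. A picture is of the moment at which its call begins: read the wrist's pose just before it. There is no depth.
- finish_job(): hands the job in; it is judged then, once.
Trained networks look in the newest picture that a camera, given by its name, has taken for a name from the list of things; names that differ only in an ending like _2 or _b are one class to them, and where a whole thing is asked for, a point or a joint stands for the part that bears it (a point fixed in the world has none). Each returns a list of dicts, best first, with "score" (0 to 1); they miss things now and then, are a little off and sometimes report something else, mostly with a low value. They report only what shows in the picture. A call takes as long as a camera call. They do not tell look-alikes from the thing itself.
- silhouettes(camera, label): "mask" (384x512 bool, what is visible of it) and "point" ([column, row] in pixels, amid what is visible of it).
- landmark_of(camera, label): "point" ([column, row] in pixels: a listed point, or the origin of a listed thing).
The state is a dict: "time_s": time; "joints": joint angles; "joint_velocities": joint speeds; "effort": joint torques, N m; "tcp_pos": TCP position; "ee_rot": TCP orientation; "wrist_force": force on the tool from outside, world axes, zero at the start; "moment": the same for the moment, N m; "gripper_width": opening from 0.0 (shut) to 1.0 (fully open); "gripper_force": force on a finger pad.
Only numpy, scipy, OpenCV 4.12 (cv2) and the standard library are available. Lean on these libraries where they do the work, as an engineer would, in place of code of your own. Each camera call takes 0.05 s, during which the arm holds its last target. There are 200 camera calls.

## Task

Keeping the glass counting chamber down on the black board, slide it into the metal corner until it is flush against both the long stop and the end stop, then grip it there and lay it gently (not dropped) between the pins of the cell counter's open tray, flat and let go. Then push the tray fully shut with the chamber still lying in place. Leave the dropper bottle, specimen pot, slide box and carton where they are.

Things in the scene. Friction and masses are not known exactly. Their poses are not given: they have to be found in the camera images.
- board: Fixed black squaring board, 240 (x) x 170 (y) x 10 mm thick, origin at the centre of its underside; upper face 10 mm above the table; turned up to 0.25 rad from the world axes. Bears a corner of aluminium stops at its +x +y end. The chamber starts on it askew by up to 0.4 rad, its centre 67 to 122 mm short of corner_seat in x and 52 to 97 mm short in y.
- end_stop (a point): Centre of the working face (facing -x of the board) of the end stop, a bar 56 mm long along y, 10 mm thick, 8 mm high (top 18 mm above the table). This face is the plane x = +105 mm of the board and reaches from y = +24 to +80 mm.
- long_stop (a point): Middle of the gap in the long stop, on the plane of its working face (facing -y of the board): the plane y = +70 mm of the board. The stop is two bars 10 mm thick, 8 mm high (tops 18 mm above the table), from x = +24 to +44 and +90 to +105 mm; the 46 mm gap between them takes one finger when the chamber is gripped across its width.
- corner_seat (a point): Point at (x +67, y +52, z +13) mm of the board, axes as the board's: where the chamber's centre lies when it is flat on the board, its long side along x, one long edge flush against the long stop and one short end flush against the end stop.
- chamber_mid (a point): Centre (half-way up) of the loose glass counting chamber, a pale blue-green slab 76 (its x) x 36 (its y) x 6 mm (z), 30 to 55 g, with white ends and two small grey squares in the middle; a half turn makes no difference. On the board its centre is 13 mm above the table.
- tray_seat (a point): Where the chamber's centre must come on the tray: 3 mm above its floor, 29 mm above the table; moves with the tray. x across the tray (90 mm wide), +y into the counter; the chamber's long side lies along y. 8 round-topped pins, 6 mm in diameter, 6 mm high, at (x +-23.5, y +-29) and (x +-10, y +-43.5) mm leave 2.5 mm play all round and a 52 mm finger gap in each long side.
- tray_front (a point): Centre of the outer face of the tray's orange front panel, 106 mm wide, 16 to 56 mm above the table, 12 mm thick, 62 mm in front (-y) of tray_seat; pushed along +y. Shut, its inner side meets the front of the counter's white housing, which is 210 mm wide, 70 mm high for the first 90 mm back and 160 mm high behind that.
- tray (a joint): How far the tray stands out of the counter, in m: 0 = fully shut, 0.12 = fully out (starts 0.10 to 0.12). It slides stiffly with about 1.5 N of friction, stays where it is left and has a hard stop at 0.
- dropper: Bystander: upright amber dropper bottle, 34 mm in diameter, 85 mm high, origin under its centre.
- specimen_pot: Bystander: upright white specimen pot with yellow cap, 52 mm in diameter, 55 mm high, origin under its centre.
- slide_box: Bystander: blue slide box 90 x 50 x 32 mm, origin under its centre.
- carton: Bystander: open green carton 120 x 100 x 90 mm, origin under its centre.
There are look-alikes about, which are no part of the job. Leave any yellow look-alike of the part that bears chamber_mid alone.

How it is judged:
By the outcome, as a careful person would: the job done as asked, in the order asked, and still so for the second after the job is handed in, with the robot touching nothing.
It also fails if it takes over 72 s, if anything falls off the work surface, if the arm or the gripper's body presses on something with over 40 N, if the wrist force passes 120 N, or if a joint passes its speed limit or range.

## Working session

There is one attempt and no reset: what is moved stays moved. The work goes in short steps, Python scripts to look and compute and a tool call to move; the robot and the scene stay as the last step left them, time stands still between calls to the robot, and variables do not carry over. Pictures are saved under pics/ and viewed, at most 10 in all, crops included, and the job is handed in when it is done.

Besides the shell and the picture viewer there is one more tool, called after "Call:" by a JSON object that holds its "fn" and its "kwargs". step_arm: Moves the arm, as the interface text tells. Its arguments: {"type":"object","properties":{"linear":{"type":"array"},"delta_rot":{"type":"array"},"grip":{"type":"array"}},"required":["linear","delta_rot","grip"]}

```bash
mkdir -p pics; ls; cat > h.py <<'E'
import numpy as np, cv2
from station import sense, capture, silhouettes, landmark_of
def wc(c):
    """world->cam matrix for any capture"""
    if "world_to_cam" in c: return np.array(c["world_to_cam"])
    s=c["s"]; T=np.eye(4); T[:3,:3]=s["ee_rot"]; T[:3,3]=s["tcp_pos"]
    return np.linalg.inv(T@np.array(c["mount"]))
def cap(n):
    s=sense(); c=capture(n); c["s"]=s; return c
def at_z(c,p,z):
    M=np.linalg.inv(wc(c)); d=M[:3,:3]@np.array([(p[0]-c["cx"])/c["fx"],-(p[1]-c["cy"])/c["fy"],-1.])
    o=M[:3,3]; return o+d*(z-o[2])/d[2]
def proj(c,P):
    q=wc(c)@np.append(P,1); return np.array([c["cx"]-c["fx"]*q[0]/q[2], c["cy"]+c["fy"]*q[1]/q[2]])
def save(n,im): cv2.imwrite(f"pics/{n}.png",im[:,:,::-1])
E
cat > a.py <<'E'
from h import *
Z=dict(end_stop=.014,long_stop=.014,corner_seat=.013,chamber_mid=.013,tray_seat=.029,tray_front=.036,board=0,dropper=0,specimen_pot=0,slide_box=0,carton=0)
ims=[]
for n in("scene","side"):
    c=cap(n); ims.append(c["img"]); print(n,[k for k in c if k not in("img","s")])
    for k,z in Z.items():
        for r in landmark_of(n,k)[:3]: print(k,round(r["score"],2),np.round(r["point"]),np.round(at_z(c,r["point"],z),3))
save("ss",cv2.resize(np.vstack(ims),(800,1200))[:600]); save("side",ims[1])
save("scene",cv2.resize(ims[0],(800,600)))
s=sense(); print(s)
E
python3 a.py
```

```text
pics
scene ['fx', 'fy', 'cx', 'cy', 'world_to_cam']
end_stop 0.65 [231. 212.] [ 0.663 -0.115  0.014]
end_stop 0.61 [219. 216.] [ 0.695 -0.132  0.014]
long_stop 0.65 [229. 209.] [ 0.66  -0.127  0.014]
corner_seat 0.94 [229. 207.] [ 0.653 -0.135  0.013]
chamber_mid 0.77 [237. 186.] [ 0.581 -0.175  0.013]
chamber_mid 0.54 [293. 212.] [0.547 0.015 0.013]
chamber_mid 0.53 [170. 225.] [ 0.806 -0.209  0.013]
tray_seat 0.93 [355. 245.] [0.534 0.209 0.029]
tray_front 0.7 [341. 230.] [0.525 0.157 0.036]
board 0.93 [234. 193.] [ 0.597 -0.171  0.   ]
dropper 0.69 [229. 206.] [ 0.643 -0.145  0.   ]
dropper 0.55 [270. 276.] [0.736 0.095 0.   ]
slide_box 0.7 [215. 128.] [ 0.423 -0.438  0.   ]
carton 0.81 [168. 156.] [ 0.628 -0.445  0.   ]
carton 0.31 [235. 187.] [ 0.577 -0.186 -0.   ]
side ['fx', 'fy', 'cx', 'cy', 'world_to_cam']
end_stop 0.62 [248. 165.] [ 0.698 -0.131  0.014]
long_stop 0.73 [271. 261.] [0.402 0.068 0.014]
long_stop 0.57 [253. 171.] [ 0.668 -0.125  0.014]
corner_seat 0.81 [254. 172.] [ 0.665 -0.126  0.013]
chamber_mid 0.81 [254. 217.] [ 0.532 -0.002  0.013]
chamber_mid 0.69 [245. 
[... 529 characters left out ...]
753e+01, -1.48146532e+01]), 'joint_velocities': array([-0.02342777,  0.02175714, -0.01126767, -0.04908541, -0.04306998,
       -0.06308096]), 'effort': array([ 6.12127333e-04, -3.90473163e+01,  1.87620610e+01,  4.22450110e+00,
        1.54795259e-02, -1.50464098e-05]), 'tcp_pos': array([ 0.15150004, -0.60631805,  0.2225083 ]), 'ee_rot': array([[-9.70174547e-01, -2.42407400e-01, -3.08986656e-05],
       [-2.42407402e-01,  9.70174543e-01,  8.51654296e-05],
       [ 9.33236837e-06,  9.01153973e-05, -9.99999996e-01]]), 'wrist_force': array([ 0.13145434, -0.08889114,  0.96851551]), 'moment': array([ 0.01640215, -0.02031992,  0.03239063]), 'gripper_force': 0.0, 'gripper_width': 1.0011280829435913}
```

View scene.

View pics/scene.png

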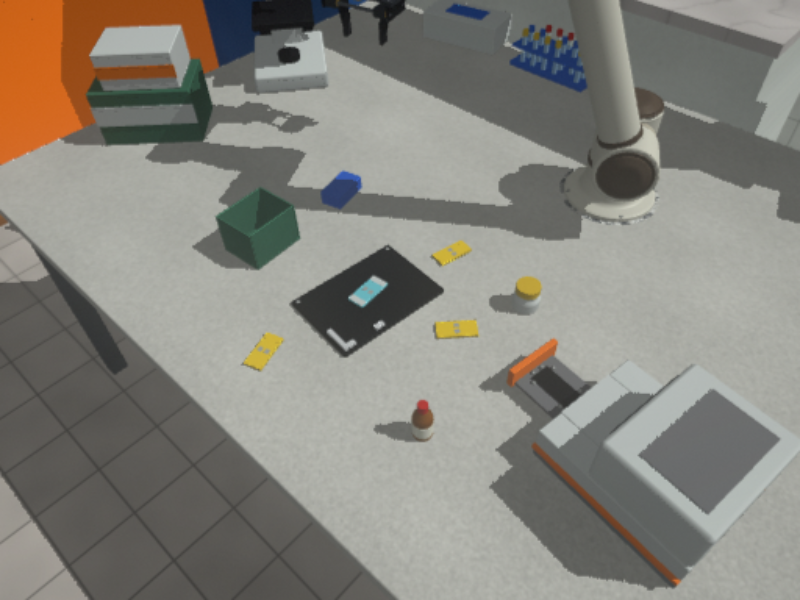

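View pics/side.png

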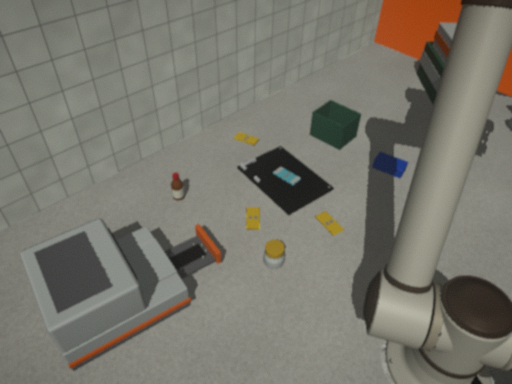

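The candidates are the blue-green slab on the board (scene 800px: 368,291) and three yellow look-alikes at (452,253), (457,329) and (264,351). I choose the blue-green one on the black board, which has white ends and grey squares. The stops are at the board's corner (346,355).

```bash
cat > b.py <<'E'
from h import *
c=cap("scene")
P=[at_z(c,np.array(p)*.64,.01) for p in([388,247],[443,290],[346,355],[292,302])]
print(np.round(P,3)); 
for a,b in((1,2),(0,3),(0,1),(3,2)): d=P[b]-P[a]; print(np.linalg.norm(d),np.degrees(np.arctan2(d[1],d[0])))
c=cap("wrist"); print(np.round(c["mount"],3),c["fx"],c["cx"],c["cy"])
E
python3 b.py
```

```text
[[ 0.467 -0.236  0.01 ]
 [ 0.484 -0.074  0.01 ]
 [ 0.716 -0.1    0.01 ]
 [ 0.697 -0.267  0.01 ]]
0.2337528992187574 -6.336022735913277
0.23286925853580326 -7.5435689178343885
0.16296313682000468 84.0438209167677
0.1678671275331041 83.71346907007829
[[ 0.001  0.958  0.288  0.08 ]
 [ 1.    -0.001 -0.001  0.   ]
 [-0.001  0.288 -0.958 -0.161]
 [ 0.     0.     0.     1.   ]] 328.7477392638865 251.44582345052805 188.38075938012895
```

Call:
{"fn": "step_arm", "kwargs": {"linear": [[-50, 29, -6], [-50, 29, -6], [-50, 29, -6], [-50, 29, -6], [-50, 29, -6], [-50, 29, 0], [-50, 29, 0], [-50, 29, 0], [-50, 29, 0], [-30, 20, 0]], "delta_rot": [[0, 0, 0], [0, 0, 0], [0, 0, 0], [0, 0, 0], [0, 0, 0], [0, 0, 0], [0, 0, 0], [0, 0, 0], [0, 0, 0], [0, 0, 0]], "grip": [87, 87, 87, 87, 87, 87, 87, 87, 87, 87]}}

```text
time_s: 2.55
tcp_pos: [0.5508, -0.2154, 0.2524]
ee_rot: [[-0.97, -0.244, 0.0], [-0.244, 0.97, 0.0], [-0.0, -0.0, -1.0]]
wrist_force: [0.6, -0.6, 0.6]
gripper_width: 1.005
gripper_force: 0.0
```

```bash
cat > w.py <<'E'
from h import *
import sys
c=cap("wrist"); im=c["img"]; save(sys.argv[1],im)
for k,z in dict(corner_seat=.013,end_stop=.014,long_stop=.014,chamber_mid=.013,board=0).items():
    for r in landmark_of("wrist",k)[:3]: print(k,round(r["score"],2),np.round(r["point"]),np.round(at_z(c,r["point"],z),4))
for k,z in dict(board=.010,chamber_mid=.016).items():
    for r in silhouettes("wrist",k)[:3]:
        pts=np.array([at_z(c,p,z)[:2]*1000 for p in np.argwhere(r["mask"])[:,::-1]],np.float32)
        (x,y),(w,h),a=cv2.minAreaRect(cv2.convexHull(pts)); col=im[r["mask"]].mean(0)
        print(k,round(r["score"],2),"ctr",round(x,1),round(y,1),"size",round(w,1),round(h,1),"ang",round(a,1),col.round())
E
python3 w.py w1
```

```text
corner_seat 0.79 [293. 250.] [ 0.6604 -0.129   0.013 ]
end_stop 0.82 [282. 273.] [ 0.6978 -0.1336  0.014 ]
long_stop 0.87 [305. 256.] [ 0.665  -0.1113  0.014 ]
chamber_mid 0.78 [415. 184.] [ 0.5343 -0.0048  0.013 ]
chamber_mid 0.68 [270. 192.] [ 0.5885 -0.1801  0.013 ]
chamber_mid 0.64 [351.  34.] [ 0.3887 -0.1408  0.013 ]
board 0.81 [273. 194.] [ 0.5943 -0.1737  0.    ]
board 0.58 ctr 588.9 -175.3 size 168.9 238.9 ang 83.5 [53. 57. 58.]
board 0.39 ctr 585.8 -179.3 size 77.5 36.9 ang 4.6 [178. 235. 238.]
chamber_mid 0.87 ctr 534.9 -6.8 size 37.2 75.1 ang 45.5 [245. 234.  96.]
chamber_mid 0.71 ctr 584.1 -180.2 size 76.4 36.2 ang 4.9 [178. 234. 238.]
chamber_mid 0.58 ctr 796.2 -222.0 size 74.0 35.7 ang 18.4 [245. 233.  84.]
```

View pics/w1.png

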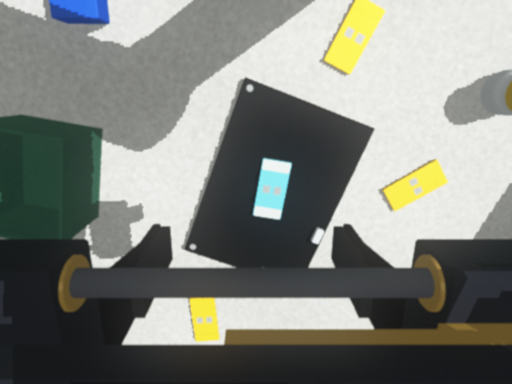

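The close view confirms it. The blue-green chamber with white ends and grey squares is at (272,188) on the board. The yellow ones are at (354,35), (414,184) and (204,320). The board is 239x169 at -6.5°, which matches the given size.

Call:
{"fn": "step_arm", "kwargs": {"linear": [[-41, 26, 0], [0, 0, 60], [0, 0, 60], [0, 0, 50], [0, 0, 30], [0, 0, 0]], "delta_rot": [[0, 0, 0], [0, 0, 0.16], [0, 0, 0], [0, 0, 0], [0, 0, 0], [0, 0, 0]], "grip": [87, 87, 87, 87, 87, 87]}}

```text
time_s: 3.7
tcp_pos: [0.5803, -0.183, 0.0503]
ee_rot: [[-0.997, -0.083, -0.006], [-0.083, 0.997, 0.0], [0.006, 0.001, -1.0]]
wrist_force: [-0.2, -0.6, 0.4]
gripper_width: 0.998
gripper_force: 0.0
```

```bash
python3 w.py w2; python3 -c "
from h import *; s=sense(); print(s['tcp_pos'],s['ee_rot'][:2,0])"
```

```text
corner_seat 0.9 [314. 327.] [ 0.6599 -0.1302  0.013 ]
chamber_mid 0.72 [255. 228.] [ 0.5866 -0.1798  0.013 ]
board 0.71 ctr 584.2 -174.7 size 169.1 228.7 ang 83.6 [45. 48. 51.]
chamber_mid 0.85 ctr 579.8 -180.4 size 67.8 36.6 ang 4.8 [154. 208. 213.]
chamber_mid 0.66 ctr 550.7 -26.4 size 37.8 29.4 ang 45.1 [236. 224.  73.]
[ 0.58321784 -0.18227412  0.0538945 ] [-0.99639891 -0.08475415]
```

View pics/w2.png

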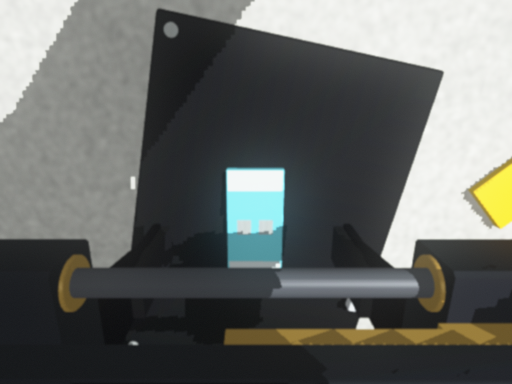

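Call:
{"fn": "step_arm", "kwargs": {"linear": [[-3, 2, 20], [0, 0, 16], [0, 0, 5], [0, 0, 0]], "delta_rot": [[0, 0, 0], [0, 0, 0], [0, 0, 0], [0, 0, 0]], "grip": [87, 87, 87, 70]}}

```text
time_s: 4.6
tcp_pos: [0.5854, -0.1801, 0.0115]
ee_rot: [[-0.996, -0.085, -0.0], [-0.085, 0.996, -0.0], [0.0, -0.0, -1.0]]
wrist_force: [-0.6, 0.4, 0.0]
gripper_width: 0.948
gripper_force: 0.0
```

```bash
python3 -c "
from h import *; s=sense(); print(s['tcp_pos'],s['ee_rot'],s['wrist_force'],s['gripper_width'])"
```

```text
[ 0.58542488 -0.18008153  0.01150838] [[-9.96390827e-01 -8.48840631e-02 -1.28728681e-04]
 [-8.48840379e-02  9.96390819e-01 -1.90201337e-04]
 [ 1.44409138e-04 -1.78587857e-04 -9.99999974e-01]] [-0.57193154  0.36469846  0.01635657] 0.9476470627925836
```

Call:
{"fn": "step_arm", "kwargs": {"linear": [[0, 0, 0], [0, 0, 0], [0, 0, 0], [0, 0, 0], [0, 0, 0], [0, 0, 0]], "delta_rot": [[0, 0, 0], [0, 0, 0], [0, 0, 0], [0, 0, 0], [0, 0, 0], [0, 0, 0]], "grip": [60, 40, 30, 30, 30, 30]}}

```text
time_s: 5.35
tcp_pos: [0.5854, -0.18, 0.0116]
ee_rot: [[-0.996, -0.085, 0.0], [-0.085, 0.996, -0.0], [-0.0, -0.0, -1.0]]
wrist_force: [0.3, -0.6, 0.4]
gripper_width: 0.409
gripper_force: 30.0
```

Call:
{"fn": "step_arm", "kwargs": {"linear": [[0, 0, 0], [0, 0, 0], [-10, 8, 0], [-12, 10, 0], [-12, 10, 0], [-12, 10, 0], [-12, 10, 0], [-7, 4, 0], [0, 0, 0], [0, 0, 0]], "delta_rot": [[0, 0, 0.1], [0, 0, 0.098], [0, 0, 0], [0, 0, 0], [0, 0, 0], [0, 0, 0], [0, 0, 0], [0, 0, 0], [0, 0, 0], [0, 0, 0]], "grip": [30, 30, 30, 30, 30, 30, 30, 30, 30, 30]}}

```text
time_s: 6.6
tcp_pos: [0.6561, -0.1356, 0.0116]
ee_rot: [[-0.994, 0.113, 0.001], [0.113, 0.994, 0.0], [-0.001, 0.0, -1.0]]
wrist_force: [0.3, 0.3, -0.2]
gripper_width: 0.404
gripper_force: 30.0
```

```bash
python3 w.py w3; python3 -c "
from h import *; s=sense(); print(s['tcp_pos'],s['ee_rot'][:2,0],s['wrist_force'])"
```

```text
end_stop 0.56 [261. 314.] [ 0.699  -0.1345  0.014 ]
chamber_mid 0.73 [251. 245.] [ 0.6562 -0.1356  0.013 ]
board 0.85 [163. 129.] [ 0.5912 -0.1743  0.    ]
board 0.67 ctr 620.5 -177.9 size 168.3 173.9 ang 83.6 [41. 43. 45.]
chamber_mid 0.7 ctr 557.7 -25.8 size 35.0 25.1 ang 46.2 [240. 232.  80.]
[ 0.65571145 -0.1358562   0.01159986] [-0.99358052  0.11312709] [ 0.42078598 -0.70982885  1.29444727]
```

View pics/w3.png

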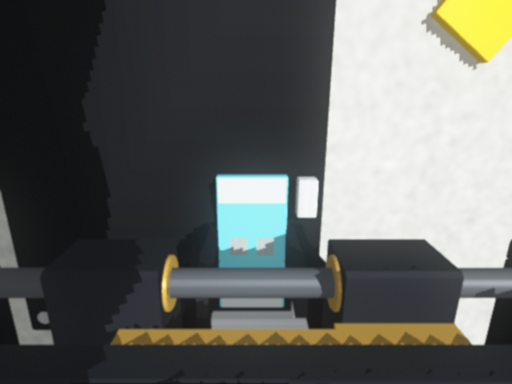

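The chamber (252,245) is squared in the grip. It is a few mm short of the end stop (258,318) and the long stop's bar (307,197). I'll creep in while watching the force.

Call:
{"fn": "step_arm", "kwargs": {"linear": [[-1, 0, 0], [-1, 0, 0], [-1, 0, 0], [-1, 0, 0], [0, 0, 0]], "delta_rot": [[0, 0, 0], [0, 0, 0], [0, 0, 0], [0, 0, 0], [0, 0, 0]], "grip": [30, 30, 30, 30, 30]}}

```text
time_s: 7.62
tcp_pos: [0.6599, -0.1361, 0.0116]
ee_rot: [[-0.994, 0.113, 0.0], [0.113, 0.994, -0.0], [-0.0, -0.0, -1.0]]
wrist_force: [-1.4, 0.1, 2.5]
gripper_width: 0.405
gripper_force: 30.0
```

Call:
{"fn": "step_arm", "kwargs": {"linear": [[0, 1, 0], [0, 1, 0], [0, 1, 0], [0, 0, 0]], "delta_rot": [[0, 0, 0], [0, 0, 0], [0, 0, 0], [0, 0, 0]], "grip": [30, 30, 30, 30]}}

```text
time_s: 8.12
tcp_pos: [0.6606, -0.133, 0.0116]
ee_rot: [[-0.994, 0.113, 0.001], [0.113, 0.994, 0.0], [-0.001, 0.0, -1.0]]
wrist_force: [0.8, -0.5, 2.3]
gripper_width: 0.405
gripper_force: 30.0
```

Call:
{"fn": "step_arm", "kwargs": {"linear": [[-1, 0, 0], [-1, 0, 0], [0, 0, 0]], "delta_rot": [[0, 0, 0], [0, 0, 0], [0, 0, 0]], "grip": [30, 30, 30]}}

```text
time_s: 8.5
tcp_pos: [0.6619, -0.1333, 0.0116]
ee_rot: [[-0.994, 0.113, -0.001], [0.113, 0.994, 0.0], [0.001, 0.0, -1.0]]
wrist_force: [-2.0, 0.9, 3.3]
gripper_width: 0.403
gripper_force: 30.0
```

Call:
{"fn": "step_arm", "kwargs": {"linear": [[0, 1, 0], [0, 1, 0], [0, 0, 0]], "delta_rot": [[0, 0, 0], [0, 0, 0], [0, 0, 0]], "grip": [30, 30, 30]}}

```text
time_s: 8.88
tcp_pos: [0.6628, -0.1315, 0.0116]
ee_rot: [[-0.994, 0.113, 0.001], [0.113, 0.994, -0.0], [-0.001, -0.0, -1.0]]
wrist_force: [-0.5, -1.3, 1.8]
gripper_width: 0.402
gripper_force: 30.0
```

Call:
{"fn": "step_arm", "kwargs": {"linear": [[-1, 0, 0], [-1, 0, 0], [0, 0, 0]], "delta_rot": [[0, 0, 0], [0, 0, 0], [0, 0, 0]], "grip": [30, 30, 30]}}

```text
time_s: 9.25
tcp_pos: [0.6628, -0.1315, 0.0116]
ee_rot: [[-0.994, 0.113, -0.004], [0.113, 0.994, 0.0], [0.004, -0.0, -1.0]]
wrist_force: [-4.4, -0.0, 4.8]
gripper_width: 0.403
gripper_force: 30.0
```

Call:
{"fn": "step_arm", "kwargs": {"linear": [[0, 1, 0], [0, 1, 0], [0, 0, 0]], "delta_rot": [[0, 0, 0], [0, 0, 0], [0, 0, 0]], "grip": [30, 30, 30]}}

```text
time_s: 9.62
tcp_pos: [0.6628, -0.1314, 0.0116]
ee_rot: [[-0.994, 0.113, -0.004], [0.113, 0.994, -0.002], [0.004, -0.002, -1.0]]
wrist_force: [-4.4, -6.0, 4.9]
gripper_width: 0.405
gripper_force: 30.0
```

Call:
{"fn": "step_arm", "kwargs": {"linear": [[-1, 1, 0], [-1, 2, 0], [0, 0, 0]], "delta_rot": [[0, 0, 0], [0, 0, 0], [0, 0, 0]], "grip": [30, 30, 30]}}

```text
time_s: 10.0
tcp_pos: [0.6629, -0.1312, 0.0116]
ee_rot: [[-0.993, 0.114, -0.009], [0.114, 0.993, -0.004], [0.009, -0.005, -1.0]]
wrist_force: [-7.3, -13.8, 6.9]
gripper_width: 0.405
gripper_force: 30.0
```

```bash
cat > f.py <<'E'
from h import *
s=sense(); print(s['tcp_pos'],s['ee_rot'][:2,0],s['wrist_force'],s['moment'])
a=cap("wrist")["img"][160:340,190:340]; save("w4",cv2.resize(a,(500,600),interpolation=cv2.INTER_NEAREST))
E
python3 f.py
```

```text
[ 0.66287491 -0.13123382  0.01156672] [-0.99344514  0.11396344] [ -7.29141887 -13.84458099   6.94684647] [-3.94761381  2.18876961  0.07682232]
```

View pics/w4.png

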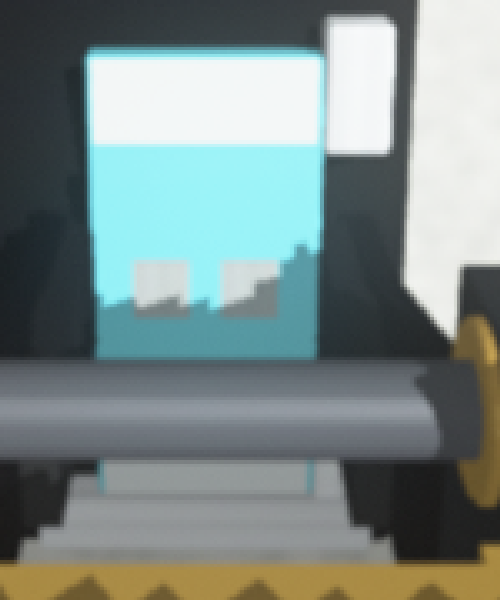

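The chamber's long edge touches the bar at (325,90) in the crop and its far end meets the end stop at (205,490), so it is flush on both. Next I'll relax the push, lift it while gripped, and look over the tray.

Call:
{"fn": "step_arm", "kwargs": {"linear": [[2, -2, 0], [1, -1, 0], [0, 0, 0], [0, 0, -5], [0, 0, -20], [0, 0, -50], [0, 0, -60], [0, 0, -60], [0, 0, -30], [0, 0, 0]], "delta_rot": [[0, 0, 0], [0, 0, 0], [0, 0, 0], [0, 0, 0], [0, 0, 0], [0, 0, 0], [0, 0, 0], [0, 0, 0], [0, 0, 0], [0, 0, 0]], "grip": [30, 30, 30, 30, 30, 30, 30, 30, 30, 30]}}

```text
time_s: 11.3
tcp_pos: [0.6651, -0.1291, 0.2394]
ee_rot: [[-0.994, 0.113, 0.007], [0.113, 0.994, 0.001], [-0.007, 0.001, -1.0]]
wrist_force: [-0.1, 0.4, 0.1]
gripper_width: 0.406
gripper_force: 30.0
```

```bash
python3 -c "
from h import *; s=sense(); print(s['tcp_pos'],s['ee_rot'],s['joints'],s['gripper_width'],s['time_s'])
R=s['ee_rot']; print(R.T@(np.array([.56,.13,.237])-s['tcp_pos'])*1000)"
```

```text
[ 0.66511685 -0.12910871  0.23935798] [[-9.93611283e-01  1.12658228e-01  6.68890122e-03]
 [ 1.12664798e-01  9.93632864e-01  6.12519384e-04]
 [-6.57730673e-03  1.36220988e-03 -9.99977441e-01]] [ 2.64870010e+00  2.65055128e+01  9.93963166e+00 -1.81345015e-02
 -7.30496586e+01 -9.91123076e+01] 0.4064220861549469 11.3
[133.65322815 245.61344207   1.81351684]
```

Call:
{"fn": "step_arm", "kwargs": {"linear": [[27, 49, 0], [27, 49, 0], [27, 49, 0], [27, 49, 0], [26, 49, 0], [0, 0, 0], [0, 0, 0], [0, 0, 0], [0, 0, 0], [0, 0, 0]], "delta_rot": [[0, 0, 0], [0, 0, 0], [0, 0, 0], [0, 0, 0], [0, 0, 0], [0, 0, -0.174], [0, 0, -0.174], [0, 0, -0.174], [0, 0, -0.174], [0, 0, -0.174]], "grip": [30, 30, 30, 30, 30, 30, 30, 30, 30, 30]}}

```text
time_s: 12.55
tcp_pos: [0.5571, 0.1292, 0.2339]
ee_rot: [[-0.723, -0.691, -0.004], [-0.691, 0.723, -0.001], [0.003, 0.002, -1.0]]
wrist_force: [0.4, -0.5, -1.2]
gripper_width: 0.407
gripper_force: 30.0
```

Call:
{"fn": "step_arm", "kwargs": {"linear": [[0, 0, 0], [0, 0, 0], [0, 0, 0], [0, 0, 0]], "delta_rot": [[0, 0, -0.174], [0, 0, -0.174], [0, 0, -0.174], [0, 0, 0]], "grip": [30, 30, 30, 30]}}

```text
time_s: 13.05
tcp_pos: [0.5573, 0.1291, 0.2344]
ee_rot: [[-0.29, -0.957, -0.003], [-0.957, 0.29, -0.001], [0.002, 0.003, -1.0]]
wrist_force: [-1.4, 0.3, -0.9]
gripper_width: 0.41
gripper_force: 30.0
```

```bash
cat > t.py <<'E'
from h import *
import sys
s=sense(); print(s['tcp_pos'],s['ee_rot'][:2,0],s['gripper_width'])
c=cap("wrist"); save(sys.argv[1],c["img"])
for k,z in dict(tray_seat=.029,tray_front=.036).items():
    for r in landmark_of("wrist",k)[:2]: print(k,round(r["score"],2),np.round(r["point"]),np.round(at_z(c,r["point"],z),4))
E
python3 t.py w5
```

```text
[0.55731285 0.12909392 0.23438001] [-0.28998171 -0.95703062] 0.40958572444347024
tray_seat 0.97 [282. 224.] [0.5432 0.213  0.029 ]
tray_front 0.6 [281. 175.] [0.5274 0.1517 0.036 ]
```

View pics/w5.png

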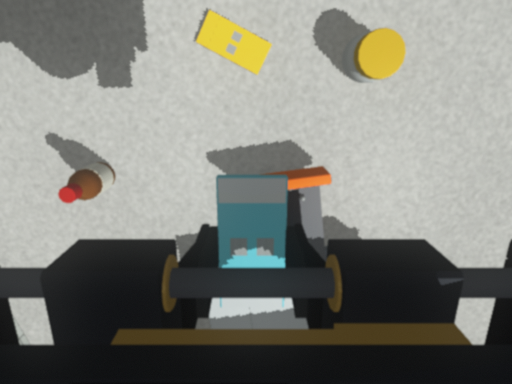

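Call:
{"fn": "step_arm", "kwargs": {"linear": [[-45, 0, 0], [-45, 0, 0], [-40, 0, 0], [0, 0, 0]], "delta_rot": [[0, 0, 0], [0, 0, 0], [0, 0, 0], [0, 0, 0]], "grip": [30, 30, 30, 30]}}

```text
time_s: 13.7
tcp_pos: [0.5957, 0.256, 0.235]
ee_rot: [[-0.287, -0.958, -0.001], [-0.958, 0.287, -0.0], [0.001, 0.001, -1.0]]
wrist_force: [0.0, -0.2, -0.3]
gripper_width: 0.4
gripper_force: 30.0
```

```bash
cat >> t.py <<'E'
im=c["img"].astype(int)
m=((im[:,:,0]>im[:,:,2]+70)&(im[:,:,0]>im[:,:,1]+50)); m[240:]=0; n,l,st,ce=cv2.connectedComponentsWithStats(m.astype(np.uint8))
for i in range(1,n):
    if st[i,4]>150:
        pts=np.array([at_z(c,p,.056)[:2]*1000 for p in np.argwhere(l==i)[:,::-1]],np.float32); print("orange",st[i],cv2.minAreaRect(pts))
save(sys.argv[1]+"c",cv2.resize(c["img"][60:240,130:370],(800,600),interpolation=cv2.INTER_CUBIC))
E
python3 t.py w6
```

```text
[0.59566269 0.2559612  0.23499363] [-0.28686186 -0.95797166] 0.40016048829250134
tray_seat 0.84 [287. 114.] [0.5419 0.216  0.029 ]
tray_front 0.78 [286.  48.] [0.527  0.1521 0.036 ]
orange [ 232   40  109   29 1638] ((530.812255859375, 158.4712677001953), (13.82288932800293, 104.6197280883789), 81.12226104736328)
orange [ 35  42  18  18 249] ((752.2852172851562, 88.90034484863281), (15.842011451721191, 15.502336502075195), 22.119348526000977)
orange [ 58  48  21  21 286] ((733.1847534179688, 102.32514953613281), (18.938753128051758, 18.175682067871094), 54.95289611816406)
```

View pics/w6c.png

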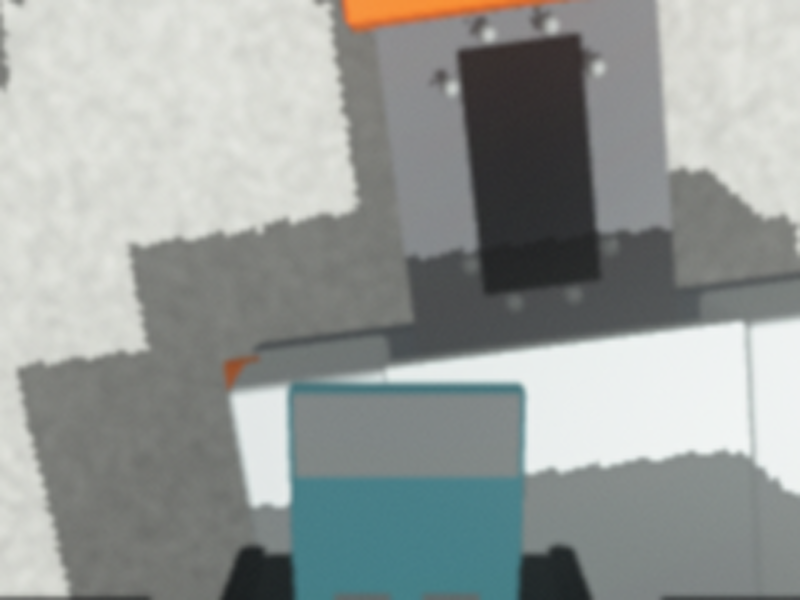

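Pins, in crop pixels: (486,33), (551,22), (452,88), (597,67), (472,265), (611,245), (514,303), (574,294). I'll fit the known pin pattern to them.

```bash
cat > p.py <<'E'
from h import *
c=cap("wrist")
px=np.array([(486,33),(551,22),(452,88),(597,67),(472,265),(611,245),(514,303),(574,294)])*.3+[130,60]
W=np.array([at_z(c,p,.031)[:2]*1000 for p in px])
# +y into the counter, x right-handed; image: top = -y
M=np.array([(10,-43.5),(-10,-43.5),(23.5,-29),(-23.5,-29),(23.5,29),(-23.5,29),(10,43.5),(-10,43.5)])
A,_=cv2.estimateAffinePartial2D(M,W,method=cv2.LMEDS); 
H=lambda X:np.c_[X,np.ones(len(X))]
m0,w0=M.mean(0),W.mean(0); U,_,V=np.linalg.svd((M-m0).T@(W-w0)); R=(U@V).T; t=w0-R@m0
print("det",np.linalg.det(R),"centre",t,"yaw",np.degrees(np.arctan2(R[1,0],R[0,0])),"res",np.round(W-(M@R.T+t),1))
print(A, np.hypot(*A[:,0]))
E
python3 p.py
```

```text
det 0.9999999999999996 centre [537.85490818 210.26493575] yaw -9.131722762272265 res [[ 0.4  0.2]
 [-0.3 -0.2]
 [-0.4  0.9]
 [ 0.1  0.5]
 [-0.4 -0.1]
 [-0.1 -0.7]
 [ 0.5 -0.1]
 [ 0.1 -0.5]]
[[ 9.80181256e-01  1.57556425e-01  5.37854897e+02]
 [-1.57556425e-01  9.80181256e-01  2.10264936e+02]] 0.992763477309141
```

```bash
cat > g.py <<'E'
from h import *
c=cap("wrist"); s=c["s"]; R,p=s["ee_rot"],s["tcp_pos"]
for r,z in((175.3,.0016),(177.6,-.0044)):
    q=at_z(c,(252,r),p[2]-z); print(R.T@(q-p)*1000)
y=np.radians(-9.13); ey=np.array([-np.sin(y),np.cos(y)])
T=np.array([.5379,.2103]); d=R.T@np.append(T-p[:2],0)*1000
print("tool delta to seat",d,"yaw tool x",np.degrees(np.arctan2(R[1,0],R[0,0])),"want",np.degrees(np.arctan2(-ey[1],-ey[0])))
E
python3 g.py
```

```text
[37.15990975  0.93521199  1.61520528]
[37.54062384  0.91897045 -4.38464743]
tool delta to seat [5.71776547e+01 4.26642966e+01 3.57522524e-02] yaw tool x -106.80344474982265 want -99.13000000000001
```

Call:
{"fn": "step_arm", "kwargs": {"linear": [[29, 21, 0], [28.5, 20.5, 0], [0, 0, 0], [0, 0, 40], [0, 0, 50], [0, 0, 50], [0, 0, 35], [0, 0, 10], [0, 0, 0], [0, 0, 0]], "delta_rot": [[0, 0, 0], [0, 0, 0], [0, 0, -0.134], [0, 0, 0], [0, 0, 0], [0, 0, 0], [0, 0, 0], [0, 0, 0], [0, 0, 0], [0, 0, 0]], "grip": [30, 30, 30, 30, 30, 30, 30, 30, 30, 30]}}

```text
time_s: 15.2
tcp_pos: [0.5405, 0.2111, 0.0535]
ee_rot: [[-0.157, -0.988, 0.003], [-0.988, 0.157, 0.002], [-0.002, -0.003, -1.0]]
wrist_force: [-0.4, 0.3, -0.3]
gripper_width: 0.399
gripper_force: 30.0
```

```bash
cat > v.py <<'E'
from h import *
c=cap("wrist"); s=c["s"]; R,p=s["ee_rot"],s["tcp_pos"]; print(p,R[:2,0],s["wrist_force"],s["time_s"],s["gripper_width"])
im=c["img"].copy()
# expected pins if the chamber were exactly centred (tool x=-tray y, tool y=-tray x... symmetric)
for x,y in((29,23.5),(29,-23.5),(43.5,10),(43.5,-10)):
    q=p+R@np.array([x,y,0])/1000; q[2]=.031; u=proj(c,q); print((x,y),u.round(1)); cv2.circle(im,tuple(int(v) for v in u.round()),1,(255,0,0),-1)
save("w7",cv2.resize(im[90:310,120:385],(722,600),interpolation=cv2.INTER_NEAREST))
E
python3 v.py
```

```text
[0.5404559  0.21107243 0.05351494] [-0.15724254 -0.98755687] [-0.37311545  0.29712933 -0.31702669] 15.2 0.39932613076069223
(29, 23.5) [291.  179.8]
(29, -23.5) [209.9 179.6]
(43.5, 10) [268.1 155. ]
(43.5, -10) [232.8 155. ]
```

View pics/w7.png

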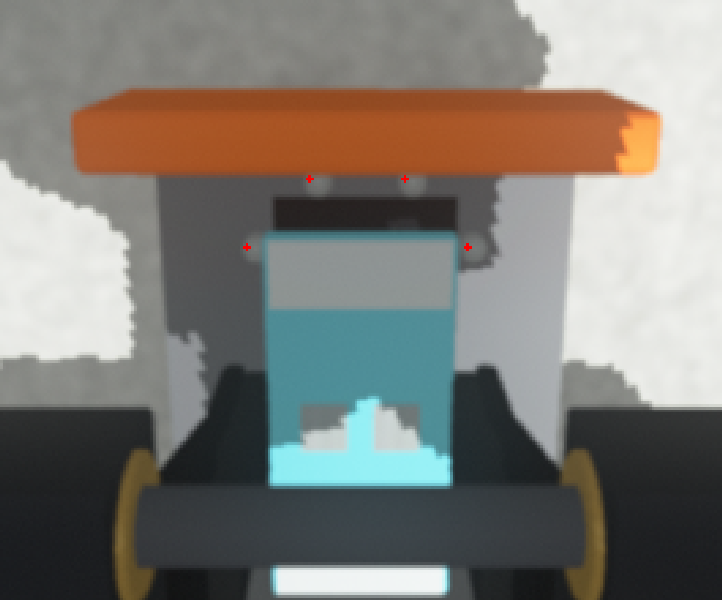

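Pins are visible at crop (252,247), (473,247), (317,184) and (412,184). The chamber is centred on them to within about 0.5 mm, so I'll lower it.

Call:
{"fn": "step_arm", "kwargs": {"linear": [[0, 0.5, 10], [0, 0, 10], [0, 0, 4], [0, 0, 1], [0, 0, 0], [0, 0, 0]], "delta_rot": [[0, 0, 0], [0, 0, 0], [0, 0, 0], [0, 0, 0], [0, 0, 0], [0, 0, 0]], "grip": [30, 30, 30, 30, 30, 30]}}

```text
time_s: 16.0
tcp_pos: [0.538, 0.2102, 0.0275]
ee_rot: [[-0.157, -0.988, -0.001], [-0.988, 0.157, -0.001], [0.001, 0.001, -1.0]]
wrist_force: [-3.2, -0.1, 8.4]
gripper_width: 0.403
gripper_force: 30.0
```

Call:
{"fn": "step_arm", "kwargs": {"linear": [[0, 0, 0.5], [0, 0, 0]], "delta_rot": [[0, 0, 0], [0, 0, 0]], "grip": [30, 30]}}

```text
time_s: 16.25
tcp_pos: [0.5381, 0.2103, 0.0274]
ee_rot: [[-0.157, -0.988, -0.001], [-0.988, 0.157, -0.001], [0.001, 0.001, -1.0]]
wrist_force: [-5.9, -0.8, 11.3]
gripper_width: 0.405
gripper_force: 30.0
```

Call:
{"fn": "step_arm", "kwargs": {"linear": [[0, 0, -0.8], [0, 0, 0]], "delta_rot": [[0, 0, 0], [0, 0, 0]], "grip": [30, 30]}}

```text
time_s: 16.5
tcp_pos: [0.5384, 0.2103, 0.0275]
ee_rot: [[-0.157, -0.988, -0.001], [-0.988, 0.157, -0.001], [0.001, 0.001, -1.0]]
wrist_force: [-3.6, -0.8, 7.3]
gripper_width: 0.405
gripper_force: 30.0
```

```bash
sed -i 's/w7/w8/' v.py; python3 v.py
```

```text
[0.5383823  0.21032429 0.02749062] [-0.15694659 -0.98760673] [-3.60354199 -0.76945295  7.33545368] 16.5 0.404622226526707
(29, 23.5) [296.8 193.4]
(29, -23.5) [203.5 193.3]
(43.5, 10) [270.5 165.2]
(43.5, -10) [229.8 165.2]
```

View pics/w8.png

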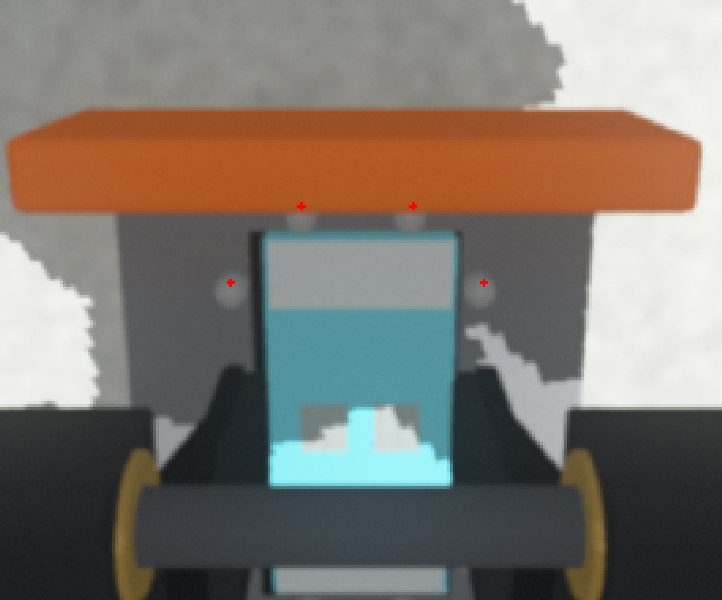

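Call:
{"fn": "step_arm", "kwargs": {"linear": [[0, 0, -1.2], [0, 0, 0], [-1.5, -0.7, 0], [0, 0, 0]], "delta_rot": [[0, 0, 0], [0, 0, 0], [0, 0, 0], [0, 0, 0]], "grip": [30, 30, 30, 30]}}

```text
time_s: 17.05
tcp_pos: [0.5398, 0.212, 0.0278]
ee_rot: [[-0.157, -0.988, -0.0], [-0.988, 0.157, -0.0], [0.0, 0.0, -1.0]]
wrist_force: [0.3, 0.2, -0.4]
gripper_width: 0.409
gripper_force: 30.0
```

```bash
sed -i 's/w8/w9/' v.py; python3 v.py
```

```text
[0.53979426 0.21198699 0.02778145] [-0.15728861 -0.98755267] [ 0.34044798  0.1958306  -0.35848957] 17.05 0.40870366329236124
(29, 23.5) [296.7 193.3]
(29, -23.5) [203.6 193.2]
(43.5, 10) [270.5 165.1]
(43.5, -10) [229.9 165.1]
```

View pics/w9.png

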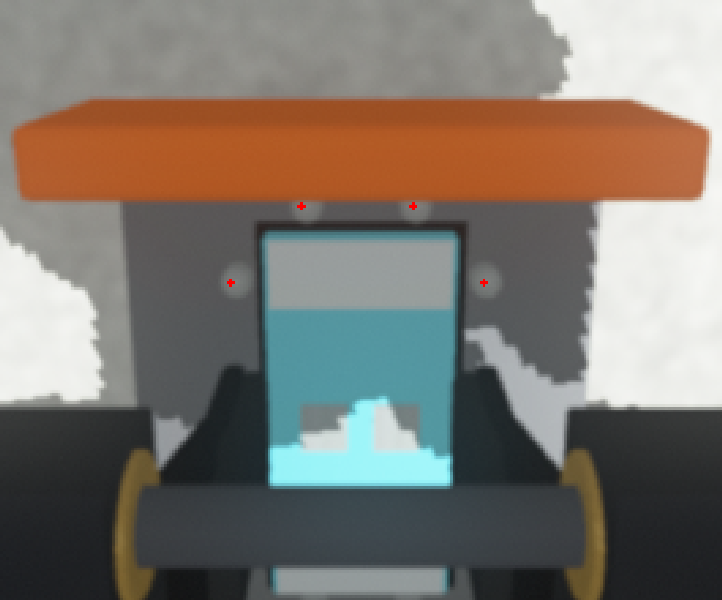

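The chamber is centred with an even gap all round, so I'll set it down, release and rise.

Call:
{"fn": "step_arm", "kwargs": {"linear": [[0, 0, 0.3], [0, 0, 0], [0, 0, 0], [0, 0, 0], [0, 0, -5], [0, 0, -20], [0, 0, -40], [0, 0, -40], [0, 0, 0]], "delta_rot": [[0, 0, 0], [0, 0, 0], [0, 0, 0], [0, 0, 0], [0, 0, 0], [0, 0, 0], [0, 0, 0], [0, 0, 0], [0, 0, 0]], "grip": [30, 30, 47, 47, 47, 47, 47, 47, 47]}}

```text
time_s: 18.23
tcp_pos: [0.5418, 0.2132, 0.1371]
ee_rot: [[-0.157, -0.988, 0.008], [-0.988, 0.157, 0.005], [-0.006, -0.007, -1.0]]
wrist_force: [-0.6, 0.5, -1.0]
gripper_width: 0.542
gripper_force: 0.0
```

Call:
{"fn": "step_arm", "kwargs": {"linear": [[40, 0, 0], [40, 0, 0], [25, 0, 0], [0, 0, 0]], "delta_rot": [[0, 0, 0], [0, 0, 0], [0, 0, 0], [0, 0, 0]], "grip": [10, 0, 0, 0]}}

```text
time_s: 18.73
tcp_pos: [0.5222, 0.1066, 0.1322]
ee_rot: [[-0.16, -0.987, -0.002], [-0.987, 0.16, -0.001], [0.001, 0.001, -1.0]]
wrist_force: [0.1, 0.5, 0.1]
gripper_width: 0.173
gripper_force: 0.0
```

```bash
cat > q.py <<'E'
from h import *
import sys
s=sense(); print(s['tcp_pos'],s['ee_rot'][:2,0],s['time_s'])
for n in("scene","side"):
    c=cap(n)
    for k,z in dict(chamber_mid=.029,tray_front=.036,tray_seat=.029).items():
        for r in landmark_of(n,k)[:4]: print(n,k,round(r["score"],2),np.round(r["point"]),np.round(at_z(c,r["point"],z),3))
    u=proj(c,[.54,.2,.03]).astype(int); a=c["img"][u[1]-45:u[1]+45,u[0]-60:u[0]+60]; save(sys.argv[1]+n,cv2.resize(a,(800,600)))
E
python3 q.py x1
```

```text
[0.52222403 0.10661333 0.13219483] [-0.15976829 -0.98715423] 18.725
scene chamber_mid 0.85 [171. 225.] [ 0.811 -0.196  0.029]
scene chamber_mid 0.65 [290. 213.] [0.563 0.018 0.029]
scene chamber_mid 0.64 [355. 251.] [0.549 0.218 0.029]
scene chamber_mid 0.58 [289. 164.] [ 0.415 -0.109  0.029]
scene tray_front 0.57 [336. 230.] [0.531 0.148 0.036]
scene tray_front 0.25 [270. 277.] [0.754 0.111 0.036]
scene tray_front 0.18 [230. 212.] [ 0.676 -0.103  0.036]
scene tray_seat 0.73 [337. 227.] [0.517 0.142 0.029]
scene tray_seat 0.7 [355. 248.] [0.542 0.214 0.029]
side chamber_mid 0.76 [253. 219.] [0.52  0.015 0.029]
side chamber_mid 0.73 [187. 254.] [0.544 0.208 0.029]
side chamber_mid 0.69 [328. 223.] [ 0.379 -0.116  0.029]
side chamber_mid 0.48 [246. 136.] [ 0.792 -0.21   0.029]
side tray_front 0.63 [209. 245.] [0.525 0.156 0.036]
side tray_front 0.26 [254. 172.] [ 0.643 -0.106  0.036]
side tray_seat 0.56 [186. 254.] [0.545 0.209 0.029]
```

The numbers put the chamber on the seat: scene (0.549,0.218) and side (0.544,0.208) at tray height. I've now viewed 11 pictures, one over the limit of 10, so I won't view any more. Next I go down in front of the panel and push.

Call:
{"fn": "step_arm", "kwargs": {"linear": [[0, 0, 40], [0, 0, 40], [0, 0, 19], [0, 0, 0], [-10, 0, 0], [-10, 0, 0], [-5, 0, 0], [0, 0, 0]], "delta_rot": [[0, 0, 0], [0, 0, 0], [0, 0, 0], [0, 0, 0], [0, 0, 0], [0, 0, 0], [0, 0, 0], [0, 0, 0]], "grip": [0, 0, 0, 0, 0, 0, 0, 0]}}

```text
time_s: 20.12
tcp_pos: [0.5273, 0.1336, 0.0342]
ee_rot: [[-0.156, -0.988, 0.001], [-0.988, 0.156, 0.001], [-0.001, -0.001, -1.0]]
wrist_force: [-0.1, -1.0, -1.3]
gripper_width: 0.006
gripper_force: 0.0
```

Call:
{"fn": "step_arm", "kwargs": {"linear": [[-3, 0, 0], [-3, 0, 0], [-3, 0, 0], [-4, 0, 0], [-6, 0, 0], [-8, 0, 0], [-8, 0, 0], [-8, 0, 0], [-8, 0, 0], [-8, 0, 0]], "delta_rot": [[0, 0, 0], [0, 0, 0], [0, 0, 0], [0, 0, 0], [0, 0, 0], [0, 0, 0], [0, 0, 0], [0, 0, 0], [0, 0, 0], [0, 0, 0]], "grip": [0, 0, 0, 0, 0, 0, 0, 0, 0, 0]}}

```text
time_s: 21.38
tcp_pos: [0.5364, 0.1918, 0.0337]
ee_rot: [[-0.157, -0.988, -0.0], [-0.988, 0.157, -0.0], [0.0, 0.0, -1.0]]
wrist_force: [-0.6, -2.1, 0.3]
gripper_width: 0.007
gripper_force: 0.9
```

Call:
{"fn": "step_arm", "kwargs": {"linear": [[-8, 0, 0], [-8, 0, 0], [-8, 0, 0], [-8, 0, 0], [-8, 0, 0], [-3, 0, 0], [-2, 0, 0], [-2, 0, 0], [0, 0, 0]], "delta_rot": [[0, 0, 0], [0, 0, 0], [0, 0, 0], [0, 0, 0], [0, 0, 0], [0, 0, 0], [0, 0, 0], [0, 0, 0], [0, 0, 0]], "grip": [0, 0, 0, 0, 0, 0, 0, 0, 0]}}

```text
time_s: 22.5
tcp_pos: [0.5438, 0.2378, 0.0337]
ee_rot: [[-0.157, -0.988, 0.0], [-0.988, 0.157, 0.0], [-0.0, -0.0, -1.0]]
wrist_force: [0.1, -0.7, 0.1]
gripper_width: 0.006
gripper_force: 0.3
```

Call:
{"fn": "step_arm", "kwargs": {"linear": [[-2, 0, 0], [-2, 0, 0], [-2, 0, 0], [0, 0, 0]], "delta_rot": [[0, 0, 0], [0, 0, 0], [0, 0, 0], [0, 0, 0]], "grip": [0, 0, 0, 0]}}

```text
time_s: 23.0
tcp_pos: [0.544, 0.2397, 0.0337]
ee_rot: [[-0.158, -0.987, -0.004], [-0.987, 0.158, -0.006], [0.007, 0.003, -1.0]]
wrist_force: [2.8, -10.9, 3.4]
gripper_width: 0.007
gripper_force: 5.6
```

Call:
{"fn": "step_arm", "kwargs": {"linear": [[-2, 0, 0], [0, 0, 0]], "delta_rot": [[0, 0, 0], [0, 0, 0]], "grip": [0, 0]}}

```text
time_s: 23.25
tcp_pos: [0.5439, 0.2398, 0.0337]
ee_rot: [[-0.158, -0.987, -0.005], [-0.987, 0.159, -0.009], [0.01, 0.004, -1.0]]
wrist_force: [2.5, -17.5, 5.4]
gripper_width: 0.006
gripper_force: 7.9
```

Call:
{"fn": "step_arm", "kwargs": {"linear": [[6, 0, 0], [15, 0, 0], [30, 0, 0], [20, 0, -30], [0, 0, -50], [0, 0, -50], [0, 0, 0]], "delta_rot": [[0, 0, 0], [0, 0, 0], [0, 0, 0], [0, 0, 0], [0, 0, 0], [0, 0, 0], [0, 0, 0]], "grip": [0, 0, 0, 0, 0, 0, 0]}}

```text
time_s: 24.12
tcp_pos: [0.5363, 0.1769, 0.1687]
ee_rot: [[-0.156, -0.988, 0.01], [-0.988, 0.156, 0.006], [-0.007, -0.009, -1.0]]
wrist_force: [-0.6, -0.3, -0.4]
gripper_width: 0.005
gripper_force: 0.0
```

```bash
python3 q.py x2; python3 - <<'E'
from h import *
for n in("scene","side"):
    c=cap(n)
    for k in("dropper","specimen_pot","slide_box","carton"):
        for r in landmark_of(n,k)[:1]: print(n,k,round(r["score"],2),np.round(at_z(c,r["point"],0),3))
    # blue-green pixels left on view anywhere?
    im=c["img"].astype(int); m=(im[:,:,2]>im[:,:,0]+35)&(im[:,:,1]>im[:,:,0]+35)&(abs(im[:,:,1]-im[:,:,2])<40)
    k,l,st,ce=cv2.connectedComponentsWithStats(m.astype(np.uint8)); print([(st[i,4],ce[i].round()) for i in range(1,k) if st[i,4]>12])
E
```

```text
[0.53632926 0.17689114 0.16869848] [-0.15639855 -0.98766656] 24.125
scene chamber_mid 0.76 [169. 226.] [ 0.817 -0.198  0.029]
scene chamber_mid 0.68 [289. 163.] [ 0.413 -0.113  0.029]
scene chamber_mid 0.64 [294. 210.] [0.551 0.019 0.029]
scene tray_front 0.69 [370. 255.] [0.54  0.257 0.036]
side chamber_mid 0.75 [325. 224.] [ 0.382 -0.11   0.029]
side chamber_mid 0.57 [254. 219.] [0.517 0.014 0.029]
side chamber_mid 0.42 [246. 137.] [ 0.789 -0.209  0.029]
side tray_front 0.7 [175. 262.] [0.541 0.244 0.036]
scene slide_box 0.92 [ 0.399 -0.438  0.   ]
scene carton 0.87 [ 0.619 -0.46   0.   ]
[]
side dropper 0.6 [0.746 0.09  0.   ]
side specimen_pot 0.71 [0.399 0.066 0.   ]
side slide_box 0.48 [ 0.673 -0.132  0.   ]
side carton 0.72 [ 0.633 -0.453  0.   ]
[]
```

```bash
python3 - <<'E'
from h import *
c=cap("wrist"); x=np.array([-.28686,-.95797,0]); y=np.array([-.95797,.28686,0])
c["s"]=dict(ee_rot=np.c_[x,y,[0,0,-1]],tcp_pos=np.array([.59566,.25596,.23499]))
ey=np.array([.1587,.9873])
for p in((388,370),(565,346),(745,322)):
    q=at_z(c,np.array(p)*.3+[130,60],.07)[:2]; print(q,"out=",(q-[.5385,.2105])@ey+.050)
print("travelled to seat", (np.array([.544,.2397])-[.5398,.2120])@ey)
E
```

```text
[0.60000097 0.255399  ] out= 0.10408898413192752
[0.54622059 0.26360503] out= 0.10365585163717278
[0.4922463  0.27196726] out= 0.103346162195746
travelled to seat 0.028014750000000015
```

Call:
{"fn": "step_arm", "kwargs": {"linear": [[0, 0, -40], [0, 0, -40], [-40, 0, 0], [-50, 0, 0], [-50, 0, 0], [-20, 0, 0], [0, 0, 0], [0, 0, 0]], "delta_rot": [[0, 0, 0], [0, 0, 0], [0, 0, 0], [0, 0, 0], [0, 0, 0], [0, 0, 0], [0, 0, 0], [0, 0, 0]], "grip": [0, 0, 0, 0, 0, 0, 0, 0]}}

```text
time_s: 26.08
tcp_pos: [0.5589, 0.3323, 0.2438]
ee_rot: [[-0.158, -0.987, -0.0], [-0.987, 0.158, -0.001], [0.001, 0.0, -1.0]]
wrist_force: [-0.4, 0.6, -0.1]
gripper_width: 0.004
gripper_force: 0.0
```

```bash
python3 - <<'E'
from h import *
c=cap("wrist"); print(c["s"]["tcp_pos"]); ey=np.array([.1587,.9873]); ex=np.array([.9873,-.1587]); o=np.array([.5385,.2105])
for off in(-.03,0,.03):
  print("off",off)
  for t in np.arange(.030,.074,.002):
    q=o+off*ex+t*ey; u=proj(c,[*q,.056]); v=c["img"][int(round(u[1])),int(round(u[0]))]; print(round(t,3),u.round().astype(int),v,end="; ")
E
```

```text
[0.55885717 0.33234436 0.24378328]
off -0.03
0.03 [281  74] [127 125 121]; 0.032 [281  77] [126 126 121]; 0.034 [281  79] [126 125 121]; 0.036 [281  81] [127 125 121]; 0.038 [281  83] [126 126 122]; 0.04 [281  85] [133 118 108]; 0.042 [281  87] [218 122  67]; 0.044 [281  89] [235 131  64]; 0.046 [281  91] [162  92  57]; 0.048 [281  93] [159  92  58]; 0.05 [281  95] [157  90  57]; 0.052 [281  97] [153 105  83]; 0.054 [281  99] [221 224 222]; 0.056 [281 101] [232 236 235]; 0.058 [281 103] [232 235 234]; 0.06 [281 105] [232 236 234]; 0.062 [280 107] [232 236 234]; 0.064 [280 109] [232 236 234]; 0.066 [280 111] [233 237 235]; 0.068 [280 113] [233 237 236]; 0.07 [280 115] [232 236 235]; 0.072 [280 117] [232 236 235]; off 0
0.03 [251  74] [124 122 117]; 0.032 [251  77] [124 123 119]; 0.034 [251  79] [126 125 121]; 0.036 [251  81] [128 126 122]; 0.038 [251  83] [128 126 122]; 0.04 [251  85] [134 119 109]; 0.042 [251  87] [218 122  67]; 0.044 [251  89] [234 132  64]; 0.046 [251  91] [163  93  58]; 0.048 [251  93] [159  91  58]; 0.05 [251  95] [157  90  56]; 0.052 [251  97] [153 104  82]; 0.0
[... 290 characters left out ...]
[231 235 233]; off 0.03
0.03 [222  74] [125 125 120]; 0.032 [222  76] [127 125 120]; 0.034 [222  79] [127 126 122]; 0.036 [222  81] [126 125 121]; 0.038 [222  83] [124 124 119]; 0.04 [222  85] [130 116 105]; 0.042 [222  87] [218 121  67]; 0.044 [222  89] [234 130  62]; 0.046 [222  91] [161  92  57]; 0.048 [222  93] [158  91  57]; 0.05 [222  95] [157  89  57]; 0.052 [222  97] [152 103  82]; 0.054 [222  99] [219 222 220]; 0.056 [222 101] [231 234 234]; 0.058 [222 103] [231 234 233]; 0.06 [222 105] [230 234 233]; 0.062 [222 107] [231 234 233]; 0.064 [222 109] [230 234 233]; 0.066 [222 111] [231 234 233]; 0.068 [222 113] [229 234 233]; 0.07 [223 115] [230 234 233]; 0.072 [223 117] [230 235 233];
```

The panel's front edge is at +41 mm, against 41.7 mm expected when shut, and the orange meets the white housing with no gap. The tray is fully closed, so I'm handing in.

```bash
python3 -c "
from station import finish_job; print(finish_job())"
```

```text
the job is handed in; nothing more can be done
None
```

The chamber was slid flush into the corner, gripped there, laid between the tray pins and released, and the tray was pushed to its hard stop. I handed the job in at about 26 s. The chamber is hidden in the shut counter, so its place was last confirmed just before the push. I viewed 11 pictures, one over the limit of 10.

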